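# Switch on the desk lamp and stroke its touch slider up to full

### The job

Switch on the desk lamp and turn it up to full: press the white power button on its base fully in, then set the closed fingertips on the dim end of the black touch slider, next to the button, and run them lightly along the whole curve to the bright end without lifting them off on the way. Then lift away from the bright end. Touch only the controls: leave the lamp standing where it is and do not pick up, push or carry it or any of the things on and around it.

Things in the scene. Friction and masses are not known exactly. Their poses are not given: they have to be found in the camera images.
- lamp: sage-green desk lamp, loose, 1.3 to 2 kg: round base 220 mm across, 18 mm thick; 13 mm stem, 335 mm tall, 90 mm behind the base's middle; arm with conical head (rim 290 mm up) swung out to the rear left. Origin: centre of the base's underside. +x points from the front rim, where the slider is, to the stem; +y to the slider's bright end; z up
- power (a joint): the lamp's latching power button: 0 m standing proud (off), 0.005 fully in (on). Pressing straight down takes about 3 N, rising a little with speed; it has no return spring and stays where it is pushed
- power_top (a point): centre of the flat top of the power button, a white disc 24 mm across with a red mark in a thin steel ring, on the rim of the lamp base next to the dim end of the slider; 27 mm above the desk when proud, 22 mm when fully in (the base round it is at 18 mm, the ring at 19.5 mm)
- zone1: touch slider, zone 1 of 5, the dim end by the power button (smallest dot). Black band 16 mm wide, top 21 mm above the desk, 3 mm proud: 85 mm radius arc about the base's middle, zones 1 and 5 of 36 degrees (53 mm), 2 to 4 of 24 (36 mm), no gaps. Origin: middle of its top face; +x to the middle of the base, +y along the arc to the bright end
- zone2: touch slider, zone 2 of 5. 36 mm long. Origin: middle of its top face; +x to the middle of the base, +y along the arc to the bright end
- zone3: touch slider, zone 3 of 5, the middle, at the very front of the base. 36 mm long. The whole band (all five zones together) is springy: under the fingertips it sinks level by up to 2.5 mm, from about 1 N at first touch to 5 N at its stop. Origin: middle of its top face; +x to the middle of the base, +y along the arc to the bright end
- zone4: touch slider, zone 4 of 5. 36 mm long. Origin: middle of its top face; +x to the middle of the base, +y along the arc to the bright end
- zone5: touch slider, zone 5 of 5, the bright end (largest white dot). 53 mm long. Origin: middle of its top face; +x to the middle of the base, +y along the arc to the bright end
- earbud_case: white earbud case, 46 x 60 x 25 mm, loose, lying on the charging spot in the middle of the lamp base; origin at its underside. Bystander
- cup: white espresso cup with handle, 64 mm across, 58 mm tall, loose, left of the lamp base; origin at its underside. Bystander
- phone: black phone, 72 x 148 x 8 mm, loose, lying on the desk in front of the lamp; origin at its underside. Bystander
- stapler: orange and black stapler, 36 x 135 x 45 mm, loose, right of the lamp base; origin at its underside. Bystander
- plant_pot: terracotta pot 94 mm across with a small succulent, 150 mm tall in all, loose; origin at its underside. Bystander
- mouse: white computer mouse, 108 x 60 x 32 mm, loose; origin at its underside. Bystander
- pen_cup: green pen cup 76 mm across with pens, 165 mm tall in all, loose; origin at its underside. Bystander

How it is judged (in metres and radians):
On the way, in this order (a step that is already met when the one before it is completed fails the run):
1. the power button is pressed in (value of joint power above 0.004 m), for 0.1 s.
2. then the fingertips touch the dim end (zone 1) of the slider (value of joint power above 0.004 m and contact force between the fingers and zone1 above 0.15 N and contact force between the fingers and zone3 below 0.1 N), for 0.1 s.
3. then the fingertips touch zone 2 of the slider, having moved off zone 1 (value of joint power above 0.004 m and contact force between the fingers and zone2 above 0.15 N and contact force between the fingers and zone1 below 0.1 N), for 0.1 s.
4. then the fingertips touch the middle (zone 3) of the slider, having moved off zone 2 (value of joint power above 0.004 m and contact force between the fingers and zone3 above 0.15 N and contact force between the fingers and zone2 below 0.1 N), for 0.1 s.
5. then the fingertips touch zone 4 of the slider, having moved off zone 3 (value of joint power above 0.004 m and contact force between the fingers and zone4 above 0.15 N and contact force between the fingers and zone3 below 0.1 N), for 0.1 s.
6. then the fingertips touch the bright end (zone 5) of the slider, having moved off zone 4 (value of joint power above 0.004 m and contact force between the fingers and zone5 above 0.15 N and contact force between the fingers and zone4 below 0.1 N), for 0.1 s.
At the end, for the whole second after the job is handed in: The power button is in by more than 4 mm of its 5 and the lamp stands upright and at rest within 20 mm of where it was (its slider within 25 mm), with every bystander within 30 mm of where it was (value of joint power above 0.004 m and distance of lamp from where it was at the start of the episode below 0.02 m and distance of zone3 from where it was at the start of the episode below 0.025 m and angle between lamp's own z axis and vertical below 0.05 rad and linear speed of lamp below 0.02 m/s and distance of each of earbud_case, cup, phone, stapler, plant_pot, mouse, pen_cup from where it was at the start of the episode below 0.03 m); the robot touches nothing.
It fails at once if the fingers lean on the slider with more than 20 N, or anywhere on the lamp with more than 40 N (contact force between the fingers and lamp above 40 N or contact force between the fingers and zone1 above 20 N or contact force between the fingers and zone2 above 20 N or contact force between the fingers and zone3 above 20 N or contact force between the fingers and zone4 above 20 N or contact force between the fingers and zone5 above 20 N).
It fails at once if the lamp is pushed more than 30 mm, lifted more than 10 mm or tipped (distance of lamp from where it was at the start of the episode above 0.03 m or height (world z) of lamp above 0.01 m or angle between lamp's own z axis and vertical above 0.15 rad).
It fails at once if with the lamp on, the fingertips are lifted clear (TCP 62 to 120 mm above the desk) over the middle part of the slider instead of running along it (value of joint power above 0.004 m and y of the grasp point in the frame of lamp between -0.045 and 0.045 m and x of the grasp point in the frame of lamp between -0.12 and -0.05 m and z of the grasp point in the frame of lamp between 0.062 and 0.12 m).
It fails at once if a bystander is moved more than 30 mm (distance of any of earbud_case, cup, phone, stapler, plant_pot, mouse, pen_cup from where it was at the start of the episode above 0.03 m).
It also fails if it takes over 64 s, if anything falls off the work surface, if the arm or the gripper's body presses on something with over 40 N, if the wrist force passes 120 N, or if a joint passes its speed limit or range.

### The arm

A 7-joint arm with a two-finger parallel gripper is mounted at the origin on the work surface. World frame = base frame: x ahead of the robot, y to its left, z up, the work surface at z = 0. Lengths are in m, angles in degrees, forces in N, time in s.
With the tool pointing down it reaches from about 0.4 to 0.85 m from the base axis. Payload 4.5 kg.
Tool frame: the origin (TCP) lies between the finger pads, 19 mm behind the fingertips; this is the grasp point; z points along the fingers, y is the line along which they close (so a half turn about z gives the same grasp; the last joint's range is limited). The gripper opens to 88 mm and grips with 3 to 60 N. Pads are 18 mm wide; open, the fingers measure 123 mm over their backs; the gripper's body (75 mm by 187 mm) begins 45 mm behind the grasp point.
Start: joints at [-72.204, 39.483, -11.15, 89.685, 9.013, 51.709, -12.324], TCP at [0.171, 0.601, 0.257] pointing down, gripper open.
Joint ranges: [-172.22, 172.22], [-26.19, 119.32], [-84.43, 86.54], [7.71, 146.69], [-57.33, 237.33], [2.42, 119.75], [-152.13, 152.13]. Speed limits (degrees/s): [147.25, 147.25, 180, 180, 180, 180, 180].

### API

Orientations are given as a 3x3 rotation matrix whose columns are the frame's x, y, z axes.
In Python, from rig import monitor, eyes, hand_in gives the robot as it stands.
- The arm moves only by the tool play_rows, never from a script. Its argument "rows" is a list of rows, each an object of numbers: "x", "y", "z": the shift along the tool's x, y, z as a fraction of full scale; "twist": the turn about the tool's z as a fraction of full scale; "jaw": the closure, from -1 (fully open) to 1 (shut). A call has 1 to 8 rows; each row is the pose to reach, as a shift and turn from the pose commanded when the call began, along the tool's axes at that moment; what a row does not reach only later rows make up. Full scale, the value 1, is 0.8 m for a shift and 90 degrees for a turn. A row lasts 1/10 s, in which the tool goes at most 50 mm and 8.59 degrees, less where a joint would pass 70% of its speed; a pose out of reach is approached as far as the arm can. A call with a number of a shift or a turn outside -1 to 1 is refused whole. A call with a gripper value outside its range is refused whole. The fingers move at their own pace and stop on an object; "force" is the grip in N (left out, the last holds). Time passes only in rows, so rows that repeat a pose let the fingers close. It gives the time, the measured TCP pose, the force, the opening and the grip force at its end, in the units of the state.
- monitor.get_obs(): the state, without advancing time (a new reading comes with each control period).
- eyes.read_camera(name): name is "scene" or "top"; returns a dict with "img" (480x640x3 uint8, blue, green, red), "fov_y" (degrees; the focal length in pixels is half the picture's height over the tangent of half this angle, whatever the lens; pixels are square), "cx", "cy" (the principal point, pixels), "R" (3x3) and "t" (3): a world point X has camera coordinates R X + t. Camera axes: x right, y down, z forward; pixel columns grow to the right and rows downward; lengths in m; the calibration is good to about 2 mm. A picture is of the moment at which its call begins. There is no depth.
- hand_in(): hands the job in; it is judged then, once.
The state is a dict: "t": time; "joint_pos": joint angles; "dq": joint speeds; "tau": joint torques, N m; "position": TCP position; "tcp_rot": TCP orientation; "wrist_force": force on the tool from outside, world axes, zero at the start; "wrist_torque": the same for the moment, N m; "grip_width": finger opening in m; "gripper_force": force on a finger pad.
Only numpy, scipy, OpenCV 4.12 (cv2) and the standard library are available. Lean on these libraries where they do the work, as an engineer would, in place of code of your own. Each camera call takes 0.05 s, during which the arm holds its last target. There are 200 camera calls.

## Working session

There is one attempt and no reset: what is moved stays moved. The work goes in short steps, Python scripts to look and compute and a tool call to move; the robot and the scene stay as the last step left them, time stands still between calls to the robot, and variables do not carry over. Pictures are saved under pics/ and viewed, at most 10 in all, crops included, and the job is handed in when it is done.

Besides the shell and the picture viewer there is one more tool, called after "Call:" as name(argument=value, ...) on one line, values as JSON. play_rows: Moves the arm, as the interface text tells. Shift numbers are shares of 0.8 m and turn numbers shares of 90 degrees, none past 1 either way. Its arguments: {"type":"object","properties":{"rows":{"type":"array"},"force":{"type":"number"}},"required":["rows"]}

```bash
mkdir -p pics; python3 - <<'E'
from rig import monitor, eyes
import cv2,numpy as np,pickle
o=monitor.get_obs();print(o['t'],o['position'],o['tcp_rot'],o['grip_width'],o['wrist_force'])
d={}
for n in("scene","top"):
    c=eyes.read_camera(n);d[n]=c;cv2.imwrite(f"pics/{n}0.png",c["img"]);print(n,c['fov_y'],c['cx'],c['cy'],c['R'],c['t'])
pickle.dump(d,open("cams.pkl","wb"))
E
```

```text
0.0 [0.17068315 0.6006275  0.25661273] [[-9.61957582e-01  2.73198570e-01 -3.88580434e-04]
 [ 2.73198823e-01  9.61955931e-01 -1.78605800e-03]
 [-1.14151240e-04 -1.82427176e-03 -9.99998329e-01]] 0.08787527016031209 [ 0.90610193 -0.49961909  0.64390056]
scene 42.77883531584042 317.8105143012408 236.24573516600668 [[ 0.15001563  0.98867708  0.00359657]
 [ 0.80755435 -0.12043289 -0.57736633]
 [-0.57039572  0.0895184  -0.8164773 ]] [-0.08304864 -0.42628594  2.10960239]
top 51.92764844088899 320.69643737758634 245.04025838605676 [[ 0.00783558 -0.99992935 -0.00893846]
 [-0.99130479 -0.00659322 -0.13142051]
 [ 0.13135229  0.00989049 -0.99128641]] [0.02121916 0.59993029 1.0388482 ]
```

View pics/scene0.png

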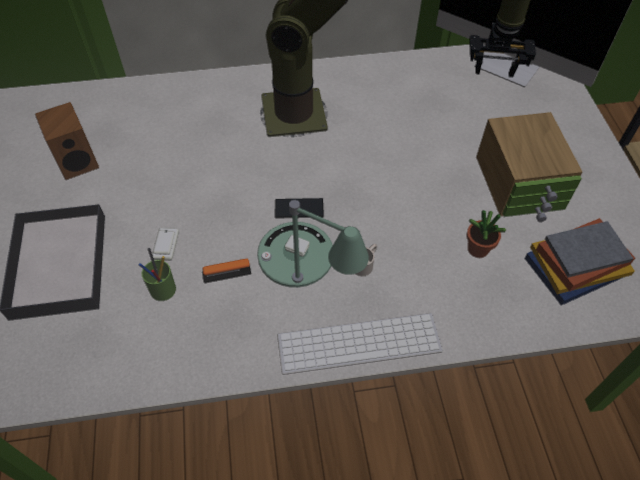

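View pics/top0.png

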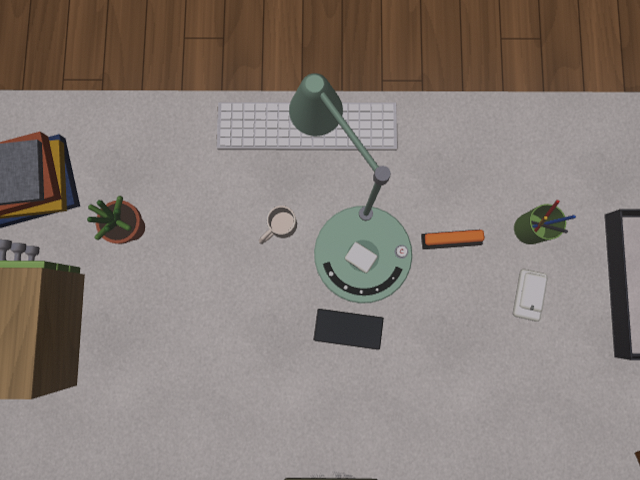

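The scene view shows the lamp base at about (296,252), and the top view shows it at (363,254). In the top view the button is at (402,252), the band runs from (398,268) to (327,265), and the stem foot is at (366,212). I'll enlarge both.

```bash
python3 - <<'E'
import cv2,pickle
d=pickle.load(open("cams.pkl","rb"))
a=d["top"]["img"][200:308,308:420];b=d["scene"]["img"][210:292,250:345]
cv2.imwrite("pics/c1.png",cv2.resize(a,None,fx=5,fy=5,interpolation=cv2.INTER_CUBIC))
cv2.imwrite("pics/c2.png",cv2.resize(b,None,fx=7,fy=7,interpolation=cv2.INTER_CUBIC))
E
```

```text
(no output)
```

View pics/c1.png

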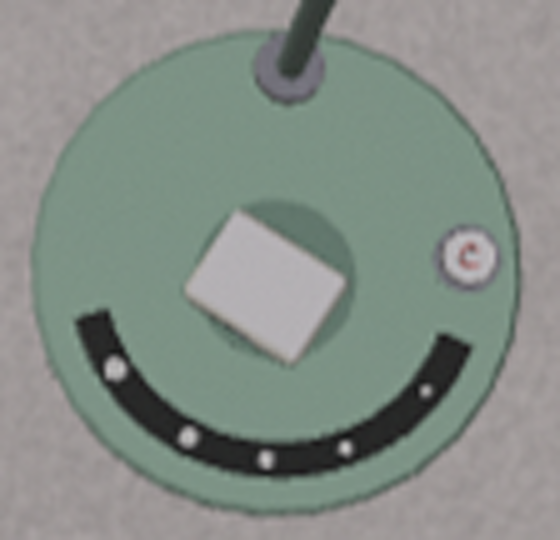

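View pics/c2.png

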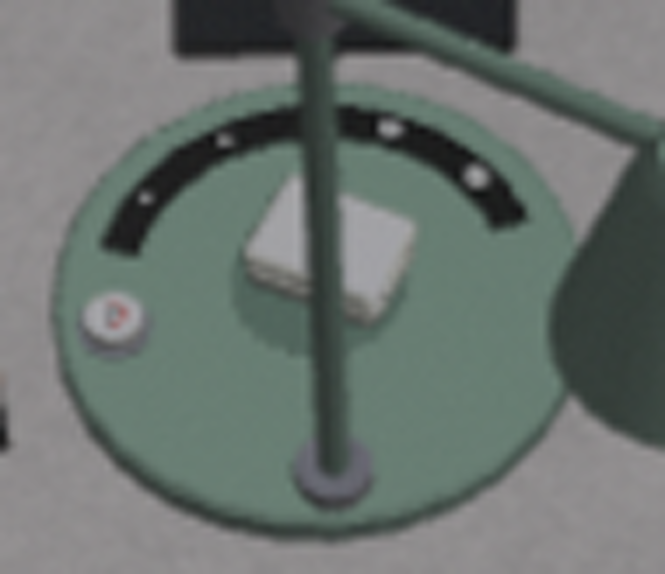

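```bash
cat > geo.py <<'E'
import numpy as np,pickle
from scipy.optimize import least_squares
d=pickle.load(open("cams.pkl","rb"))
def proj(n,X):
    c=d[n];f=240/np.tan(np.radians(c['fov_y'])/2);p=c['R']@X+c['t']
    return np.array([c['cx']+f*p[0]/p[2],c['cy']+f*p[1]/p[2]])
def T(u,v):return np.array([308+(u+.5)/5-.5,200+(v+.5)/5-.5])
def S(u,v):return np.array([250+(u+.5)/7-.5,210+(v+.5)/7-.5])
E
python3 - <<'E'
from geo import *
top={'btn':T(468,256),-54:T(427,391),-24:T(346,448),0:T(266,460),24:T(188,437),54:T(115,369),-72:T(457,339),72:T(93,317)}
sc={'btn':S(113,316),-54:S(147,198),-24:S(225,140),24:S(390,128),54:S(477,176),-72:S(119,251),72:S(508,222)}
tri={}
for k in sc:
    r=least_squares(lambda X:np.r_[proj('top',X)-top[k],proj('scene',X)-sc[k]],[.6,0,.02]);tri[k]=r.x
    print(k,r.x.round(4),r.fun.round(2))
def lamp(p,a,r=.085):
    a=np.radians(a);l=np.array([-r*np.cos(a),r*np.sin(a)]);c,s=np.cos(p[2]),np.sin(p[2])
    return np.array([p[0]+c*l[0]-s*l[1],p[1]+s*l[0]+c*l[1],p[3]])
def res(p,full=False):
    return np.concatenate([proj(n,lamp(p,k))-v for n,m in(('top',top),('scene',sc)) for k,v in m.items() if k!='btn'])
r=least_squares(res,[.6,-.04,0,.021]);print(r.x,np.degrees(r.x[2]),r.fun.round(1))
p=r.x;R=np.array([[np.cos(p[2]),-np.sin(p[2])],[np.sin(p[2]),np.cos(p[2])]])
for k,X in tri.items():
    l=R.T@(X[:2]-p[:2]);print(k,(l*1000).round(1),np.hypot(*l).round(4),np.degrees(np.arctan2(l[1],-l[0])).round(1))
E
```

```text
btn [ 0.5896 -0.1532  0.0272] [0.48 0.09 0.63 0.07]
-54 [ 0.5302 -0.1343  0.0231] [0.19 0.03 0.25 0.03]
-24 [ 0.505  -0.0987  0.0223] [0.23 0.04 0.31 0.03]
24 [ 0.5093 -0.0294  0.0227] [0.27 0.05 0.37 0.01]
54 [0.539  0.0028 0.0226] [0.25 0.04 0.34 0.  ]
-72 [ 0.5535 -0.1483  0.0208] [0.25 0.05 0.33 0.04]
72 [0.5622 0.0125 0.0201] [ 0.32  0.05  0.42 -0.  ]
[ 0.58436373 -0.06895592 -0.06089776  0.02182246] -3.4891844804300507 [ 0.2  0.   0.2  0.2  0.3  0.   0.4  0.2  0.3  0.2  0.2  0.1 -0.  -0.4
  0.2  0.3  0.3  0.1  0.3  0.1  0.3  0.1  0.4 -0.2  0.7 -0.1]
btn [ 10.3 -83.7] 0.0844 -97.0
-54 [-50.  -68.5] 0.0849 -53.9
-24 [-77.4 -34.5] 0.0848 -24.0
24 [-77.4  34.9] 0.0849 24.3
54 [-49.7  68.9] 0.0849 54.2
-72 [-26.  -81.1] 0.0851 -72.2
72 [-27.1  80. ] 0.0845 71.3
```

```bash
cat >> geo.py <<'E'
def rows(p0,yaw0,targets,jaw=1):
    """p0 commanded TCP, yaw0 angle of tool y in world (deg), tool straight down"""
    a=np.radians(yaw0);ty=np.array([np.cos(a),np.sin(a),0]);tz=np.array([0,0,-1.]);tx=np.cross(ty,tz)
    for x,y,z,w in targets:
        s=np.array([x,y,z])-p0
        print({"x":round(s@tx/.8,4),"y":round(s@ty/.8,4),"z":round(s@tz/.8,4),"twist":round((yaw0-w)/90,4),"jaw":jaw})
L=np.array([.5844,-.0690]);YAW=-3.49;BTN=np.array([.5896,-.1532])
def arc(phi,z):
    b=np.radians(phi);l=.085*np.array([-np.cos(b),np.sin(b)]);t=np.radians(YAW);c,s=np.cos(t),np.sin(t)
    return (L[0]+c*l[0]-s*l[1],L[1]+s*l[0]+c*l[1],z,YAW-phi/2)
E
python3 - <<'E'
from geo import *
rows(np.array([.1707,.6006,.2566]),74.14,[(.26,.38,.25,51),(.42,.08,.25,27.5),(.59,-.153,.15,27.5)])
E
```

```text
{'x': np.float64(-0.1827), 'y': np.float64(-0.2347), 'z': np.float64(0.0082), 'twist': 0.2571, 'jaw': 1}
{'x': np.float64(-0.4776), 'y': np.float64(-0.5408), 'z': np.float64(0.0082), 'twist': 0.5182, 'jaw': 1}
{'x': np.float64(-0.7616), 'y': np.float64(-0.7629), 'z': np.float64(0.1332), 'twist': 0.5182, 'jaw': 1}
```

Call:
play_rows(rows=[{"x": -0.18, "y": -0.235, "z": 0.008, "twist": 0.26, "jaw": 1}, {"x": -0.18, "y": -0.235, "z": 0.008, "twist": 0.26, "jaw": 1}, {"x": -0.18, "y": -0.235, "z": 0.008, "twist": 0.26, "jaw": 1}, {"x": -0.18, "y": -0.235, "z": 0.008, "twist": 0.26, "jaw": 1}, {"x": -0.18, "y": -0.235, "z": 0.008, "twist": 0.26, "jaw": 1}, {"x": -0.48, "y": -0.54, "z": 0.008, "twist": 0.52, "jaw": 1}, {"x": -0.48, "y": -0.54, "z": 0.008, "twist": 0.52, "jaw": 1}, {"x": -0.48, "y": -0.54, "z": 0.008, "twist": 0.52, "jaw": 1}], force=20)

```text
t: 0.9
position: [0.3304, 0.2477, 0.251]
tcp_rot: [[-0.455, 0.89, 0.0], [0.89, 0.455, 0.0], [0.0, 0.0, -1.0]]
wrist_force: [0.7, -0.5, -0.4]
grip_width: 0.0264
gripper_force: 0.0
```

```bash
python3 - <<'E'
from geo import *
from rig import monitor
o=monitor.get_obs();p=o['position'];y=np.degrees(np.arctan2(o['tcp_rot'][1,1],o['tcp_rot'][0,1]));print(p,y)
rows(p,y,[(.42,.08,.25,27.5),(.5896,-.1532,.15,27.5)])
E
```

```text
[0.33038039 0.24773241 0.25103276] 27.07590061789613
{'x': np.float64(-0.2377), 'y': np.float64(0.0043), 'z': np.float64(0.0013), 'twist': np.float64(-0.0047), 'jaw': 1}
{'x': np.float64(-0.5937), 'y': np.float64(0.0604), 'z': np.float64(0.1263), 'twist': np.float64(-0.0047), 'jaw': 1}
```

Call:
play_rows(rows=[{"x": -0.238, "y": 0.004, "z": 0.001, "twist": 0, "jaw": 1}, {"x": -0.238, "y": 0.004, "z": 0.001, "twist": 0, "jaw": 1}, {"x": -0.238, "y": 0.004, "z": 0.001, "twist": 0, "jaw": 1}, {"x": -0.238, "y": 0.004, "z": 0.001, "twist": 0, "jaw": 1}, {"x": -0.594, "y": 0.06, "z": 0.126, "twist": 0, "jaw": 1}, {"x": -0.594, "y": 0.06, "z": 0.126, "twist": 0, "jaw": 1}, {"x": -0.594, "y": 0.06, "z": 0.126, "twist": 0, "jaw": 1}, {"x": -0.594, "y": 0.06, "z": 0.126, "twist": 0, "jaw": 1}])

```text
t: 1.7
position: [0.5328, -0.0723, 0.1837]
tcp_rot: [[-0.459, 0.888, -0.0], [0.888, 0.459, 0.0], [0.001, -0.0, -1.0]]
wrist_force: [1.7, 1.1, 0.6]
grip_width: 0.0005
gripper_force: 0.0
```

```bash
python3 - <<'E'
from geo import *
from rig import monitor
o=monitor.get_obs();p=o['position'];y=np.degrees(np.arctan2(o['tcp_rot'][1,1],o['tcp_rot'][0,1]));print(p,y,o['grip_width'],o['wrist_force'])
rows(p,y,[(.5896,-.1532,.10,27.5)])
E
```

```text
[ 0.53275048 -0.07225468  0.183742  ] 27.33689305494578 0.0005482685408316508 [1.65535991 1.07610259 0.60305354]
{'x': np.float64(-0.1225), 'y': np.float64(0.0167), 'z': np.float64(0.1047), 'twist': np.float64(-0.0018), 'jaw': 1}
```

Call:
play_rows(rows=[{"x": -0.1225, "y": 0.0167, "z": 0.06, "twist": 0, "jaw": 1}, {"x": -0.1225, "y": 0.0167, "z": 0.06, "twist": 0, "jaw": 1}, {"x": -0.1225, "y": 0.0167, "z": 0.06, "twist": 0, "jaw": 1}, {"x": -0.1225, "y": 0.0167, "z": 0.1047, "twist": 0, "jaw": 1}, {"x": -0.1225, "y": 0.0167, "z": 0.1297, "twist": 0, "jaw": 1}, {"x": -0.1225, "y": 0.0167, "z": 0.1422, "twist": 0, "jaw": 1}, {"x": -0.1225, "y": 0.0167, "z": 0.1422, "twist": 0, "jaw": 1}, {"x": -0.1225, "y": 0.0167, "z": 0.1422, "twist": 0, "jaw": 1}])

```text
t: 2.5
position: [0.5893, -0.1511, 0.0717]
tcp_rot: [[-0.46, 0.888, 0.001], [0.888, 0.46, 0.0], [-0.0, 0.001, -1.0]]
wrist_force: [-0.5, -1.4, 0.5]
grip_width: 0.0005
gripper_force: 0.0
```

```bash
python3 - <<'E'
from geo import *
from rig import monitor,eyes
import cv2
o=monitor.get_obs();p=o['position'];y=np.degrees(np.arctan2(o['tcp_rot'][1,1],o['tcp_rot'][0,1]));print(p,y,o['grip_width'],o['wrist_force'])
tip=p-[0,0,.019]
print(proj('scene',tip),proj('scene',np.r_[BTN,.027]))
a=eyes.read_camera("scene")["img"][190:310,230:350]
cv2.imwrite("pics/s1.png",cv2.resize(a,None,fx=5,fy=5,interpolation=cv2.INTER_CUBIC))
E
```

```text
[ 0.58932219 -0.1511138   0.07166577] 27.37013695052159 0.0004882577245525774 [-0.45683355 -1.44672177  0.5490683 ]
[266.47142941 249.598621  ] [266.3351804  254.83369769]
```

View pics/s1.png

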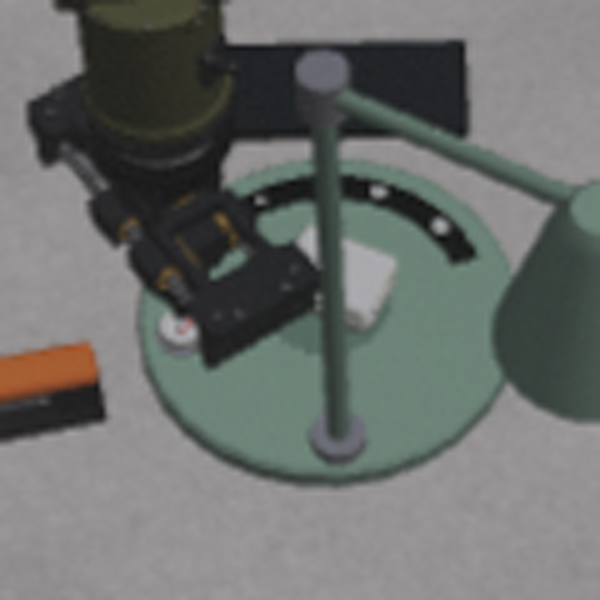

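The gripper hangs over the button, which shows at (180,330) in the crop. The end of its body, at (320,270), comes close to the stem at (325,270). I'll turn it back in line with the lamp's axis before going down.

```bash
sed -i 's#YAW-phi/2#YAW-.3*phi#' geo.py; python3 - <<'E'
from geo import *
rows(np.array([.5893,-.1511,.0717]),27.37,[(*BTN,.0717,YAW)])
E
```

```text
{'x': np.float64(-0.0025), 'y': np.float64(-0.0009), 'z': np.float64(0.0), 'twist': 0.3429, 'jaw': 1}
```

Call:
play_rows(rows=[{"x": -0.0025, "y": -0.0009, "z": 0, "twist": 0.343, "jaw": 1}, {"x": -0.0025, "y": -0.0009, "z": 0, "twist": 0.343, "jaw": 1}, {"x": -0.0025, "y": -0.0009, "z": 0, "twist": 0.343, "jaw": 1}, {"x": -0.0025, "y": -0.0009, "z": 0, "twist": 0.343, "jaw": 1}, {"x": -0.0025, "y": -0.0009, "z": 0.01, "twist": 0.343, "jaw": 1}, {"x": -0.0025, "y": -0.0009, "z": 0.02, "twist": 0.343, "jaw": 1}, {"x": -0.0025, "y": -0.0009, "z": 0.026, "twist": 0.343, "jaw": 1}, {"x": -0.0025, "y": -0.0009, "z": 0.026, "twist": 0.343, "jaw": 1}])

```text
t: 3.35
position: [0.5885, -0.1534, 0.0491]
tcp_rot: [[0.061, 0.998, -0.002], [0.998, -0.061, 0.001], [0.001, -0.002, -1.0]]
wrist_force: [-0.4, 0.0, -0.1]
grip_width: 0.0006
gripper_force: 0.0
```

```bash
python3 - <<'E'
from geo import *
from rig import monitor,eyes
import cv2
a=eyes.read_camera("scene")["img"][190:310,230:350]
o=monitor.get_obs();p=o['position'];y=np.degrees(np.arctan2(o['tcp_rot'][1,1],o['tcp_rot'][0,1]));print(o['t'],p,y,o['wrist_force'])
print((proj('scene',p-[0,0,.019])-[230,190])*5)
cv2.imwrite("pics/s2.png",cv2.resize(a,None,fx=5,fy=5,interpolation=cv2.INTER_CUBIC))
E
```

```text
3.4 [ 0.5887837  -0.15353061  0.0495239 ] -3.4981168056468426 [ 0.11326647 -0.0463583   0.03290232]
[180.54278228 319.61306575]
```

View pics/s2.png

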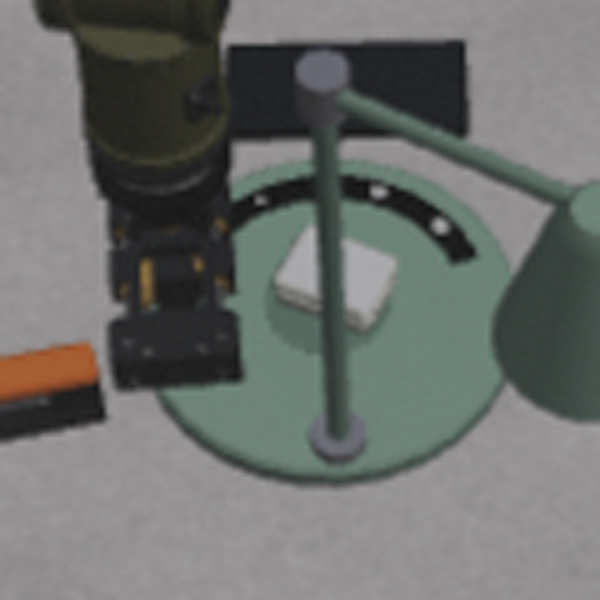

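The body is now clear of the stem and the fingers are over the button. Next I'll press it.

Call:
play_rows(rows=[{"x": 0, "y": 0, "z": 0.0035, "twist": 0, "jaw": 1}, {"x": 0, "y": 0, "z": 0.0055, "twist": 0, "jaw": 1}, {"x": 0, "y": 0, "z": 0.007, "twist": 0, "jaw": 1}, {"x": 0, "y": 0, "z": 0.0085, "twist": 0, "jaw": 1}, {"x": 0, "y": 0, "z": 0.0095, "twist": 0, "jaw": 1}, {"x": 0, "y": 0, "z": 0.0105, "twist": 0, "jaw": 1}, {"x": 0, "y": 0, "z": 0.0105, "twist": 0, "jaw": 1}])

```text
t: 4.1
position: [0.5893, -0.1536, 0.0417]
tcp_rot: [[0.062, 0.998, 0.0], [0.998, -0.062, -0.0], [-0.0, 0.0, -1.0]]
wrist_force: [0.1, -0.3, 1.1]
grip_width: 0.0004
gripper_force: 1.1
```

```bash
python3 - <<'E'
from rig import monitor
o=monitor.get_obs();print(o['t'],o['position'],o['wrist_force'])
E
```

```text
4.1 [ 0.58928489 -0.15362754  0.04166565] [ 0.05384831 -0.25413465  1.12499826]
```

Call:
play_rows(rows=[{"x": 0, "y": 0, "z": 0.001, "twist": 0, "jaw": 1}, {"x": 0, "y": 0, "z": 0.0015, "twist": 0, "jaw": 1}, {"x": 0, "y": 0, "z": 0.0015, "twist": 0, "jaw": 1}])

```text
t: 4.4
position: [0.5893, -0.1537, 0.0412]
tcp_rot: [[0.062, 0.998, 0.0], [0.998, -0.062, -0.0], [-0.0, 0.0, -1.0]]
wrist_force: [-1.3, -1.0, 7.3]
grip_width: 0.0003
gripper_force: 3.9
```

Call:
play_rows(rows=[{"x": 0, "y": 0, "z": 0.001, "twist": 0, "jaw": 1}, {"x": 0, "y": 0, "z": 0.001, "twist": 0, "jaw": 1}, {"x": 0, "y": 0, "z": 0.001, "twist": 0, "jaw": 1}])

```text
t: 4.7
position: [0.5893, -0.1537, 0.0411]
tcp_rot: [[0.062, 0.998, 0.001], [0.998, -0.062, -0.0], [-0.0, 0.001, -1.0]]
wrist_force: [-3.4, 0.4, 12.7]
grip_width: 0.0003
gripper_force: 6.8
```

The button is fully in: the tip sits at 22 mm and force rises against the stop. Next I'll lift, move to the dim end and touch down.

```bash
python3 - <<'E'
from geo import *
b=arc(-62,0);print(b)
rows(np.array([.5893,-.1537,.0392]),-3.5,[(.5893,-.1537,.056,-3.5),(*b[:2],.056,b[3]),(*b[:2],.046,b[3]),(*b[:2],.042,b[3])])
E
```

```text
(np.float64(0.5400002718469916), np.float64(-0.1414821642884576), 0, 15.109999999999998)
{'x': np.float64(0.0), 'y': np.float64(0.0), 'z': np.float64(-0.021), 'twist': 0.0, 'jaw': 1}
{'x': np.float64(0.0115), 'y': np.float64(-0.0624), 'z': np.float64(-0.021), 'twist': -0.2068, 'jaw': 1}
{'x': np.float64(0.0115), 'y': np.float64(-0.0624), 'z': np.float64(-0.0085), 'twist': -0.2068, 'jaw': 1}
{'x': np.float64(0.0115), 'y': np.float64(-0.0624), 'z': np.float64(-0.0035), 'twist': -0.2068, 'jaw': 1}
```

Call:
play_rows(rows=[{"x": 0, "y": 0, "z": -0.021, "twist": 0, "jaw": 1}, {"x": 0, "y": 0, "z": -0.021, "twist": 0, "jaw": 1}, {"x": 0.006, "y": -0.031, "z": -0.021, "twist": -0.1, "jaw": 1}, {"x": 0.0115, "y": -0.0624, "z": -0.021, "twist": -0.207, "jaw": 1}, {"x": 0.0115, "y": -0.0624, "z": -0.021, "twist": -0.207, "jaw": 1}, {"x": 0.0115, "y": -0.0624, "z": -0.0085, "twist": -0.207, "jaw": 1}, {"x": 0.0115, "y": -0.0624, "z": -0.004, "twist": -0.207, "jaw": 1}, {"x": 0.0115, "y": -0.0624, "z": -0.004, "twist": -0.207, "jaw": 1}])

```text
t: 5.5
position: [0.5405, -0.1413, 0.0419]
tcp_rot: [[-0.26, 0.966, -0.0], [0.966, 0.26, 0.0], [0.0, -0.0, -1.0]]
wrist_force: [-0.4, 0.1, -0.3]
grip_width: 0.0005
gripper_force: 0.0
```

```bash
python3 - <<'E'
from geo import *
from rig import monitor,eyes
import cv2
a=eyes.read_camera("scene")["img"][190:310,230:350];b=eyes.read_camera("top")["img"][200:308,308:420]
o=monitor.get_obs();p=o['position'];y=np.degrees(np.arctan2(o['tcp_rot'][1,1],o['tcp_rot'][0,1]));print(o['t'],p,y,o['wrist_force'])
m=np.hstack([cv2.resize(a,(400,400),interpolation=cv2.INTER_CUBIC),cv2.resize(b,(400,400),interpolation=cv2.INTER_CUBIC)])
cv2.imwrite("pics/s3.png",m)
E
```

```text
5.6 [ 0.54048768 -0.14134773  0.04248246] 15.073419986247838 [ 0.14825073  0.30161175 -0.8497289 ]
```

View pics/s3.png

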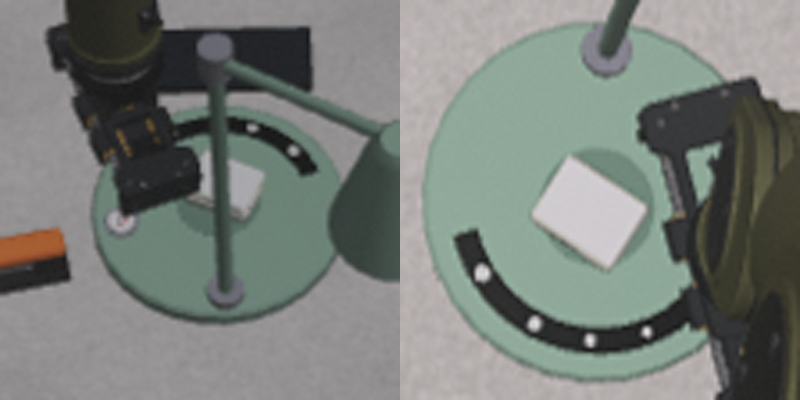

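The base is now brighter, so the lamp is on, and it hasn't moved. The fingers are just above zone 1. I'll touch down lightly and then run the arc.

Call:
play_rows(rows=[{"x": 0, "y": 0, "z": 0.002, "twist": 0, "jaw": 1}, {"x": 0, "y": 0, "z": 0.004, "twist": 0, "jaw": 1}, {"x": 0, "y": 0, "z": 0.0053, "twist": 0, "jaw": 1}, {"x": 0, "y": 0, "z": 0.0053, "twist": 0, "jaw": 1}, {"x": 0, "y": 0, "z": 0.0053, "twist": 0, "jaw": 1}])

```text
t: 6.1
position: [0.5403, -0.1414, 0.0389]
tcp_rot: [[-0.26, 0.965, 0.001], [0.965, 0.26, -0.0], [-0.0, 0.001, -1.0]]
wrist_force: [0.5, 0.5, 2.6]
grip_width: 0.0005
gripper_force: 1.3
```

```bash
python3 - <<'E'
from geo import *
from rig import monitor
o=monitor.get_obs();print(o['position'],o['wrist_force'])
for k in range(6):
    p0=-62+21*k;b=arc(p0,.0382)
    print(k,p0)
    rows(np.array(b[:3]),b[3],[arc(min(p0+21/8*i,63),.0382) for i in range(1,9)])
E
```

```text
[ 0.54027834 -0.14138215  0.03892435] [0.48766639 0.5013798  2.57221072]
0 -62
{'x': np.float64(0.0036), 'y': np.float64(-0.0033), 'z': np.float64(0.0), 'twist': 0.0087, 'jaw': 1}
{'x': np.float64(0.0074), 'y': np.float64(-0.0064), 'z': np.float64(0.0), 'twist': 0.0175, 'jaw': 1}
{'x': np.float64(0.0113), 'y': np.float64(-0.0093), 'z': np.float64(0.0), 'twist': 0.0262, 'jaw': 1}
{'x': np.float64(0.0153), 'y': np.float64(-0.012), 'z': np.float64(0.0), 'twist': 0.035, 'jaw': 1}
{'x': np.float64(0.0194), 'y': np.float64(-0.0146), 'z': np.float64(0.0), 'twist': 0.0437, 'jaw': 1}
{'x': np.float64(0.0237), 'y': np.float64(-0.0169), 'z': np.float64(0.0), 'twist': 0.0525, 'jaw': 1}
{'x': np.float64(0.0281), 'y': np.float64(-0.0191), 'z': np.float64(0.0), 'twist': 0.0612, 'jaw': 1}
{'x': np.float64(0.0325), 'y': np.float64(-0.021), 'z': np.float64(0.0), 'twist': 0.07, 'jaw': 1}
1 -41
{'x': np.float64(0.0043), 'y': np.float64(-0.0022), 'z': np.float64(0.0), 'twist': 0.0087, 'jaw': 1}
{'x': np.float64(0.0087), 'y': np.float64(-0.0043), 'z': np.float64(0.0), 'twist': 0.0175, 'jaw': 1}
{'x': np.f
[... 3104 characters left out ...]
1}
{'x': np.float64(0.0082), 'y': np.float64(0.0053), 'z': np.float64(0.0), 'twist': 0.0175, 'jaw': 1}
{'x': np.float64(0.0121), 'y': np.float64(0.0082), 'z': np.float64(0.0), 'twist': 0.0262, 'jaw': 1}
{'x': np.float64(0.0159), 'y': np.float64(0.0112), 'z': np.float64(0.0), 'twist': 0.035, 'jaw': 1}
{'x': np.float64(0.0195), 'y': np.float64(0.0145), 'z': np.float64(0.0), 'twist': 0.0437, 'jaw': 1}
{'x': np.float64(0.023), 'y': np.float64(0.0179), 'z': np.float64(0.0), 'twist': 0.0525, 'jaw': 1}
{'x': np.float64(0.0263), 'y': np.float64(0.0215), 'z': np.float64(0.0), 'twist': 0.0612, 'jaw': 1}
{'x': np.float64(0.0282), 'y': np.float64(0.0238), 'z': np.float64(0.0), 'twist': 0.0667, 'jaw': 1}
```

Call:
play_rows(rows=[{"x": 0.0036, "y": -0.0033, "z": 0, "twist": 0.009, "jaw": 1}, {"x": 0.0074, "y": -0.0064, "z": 0, "twist": 0.0175, "jaw": 1}, {"x": 0.0113, "y": -0.0093, "z": 0, "twist": 0.026, "jaw": 1}, {"x": 0.0153, "y": -0.012, "z": 0, "twist": 0.035, "jaw": 1}, {"x": 0.0194, "y": -0.0146, "z": 0, "twist": 0.044, "jaw": 1}, {"x": 0.0237, "y": -0.0169, "z": 0, "twist": 0.0525, "jaw": 1}, {"x": 0.0281, "y": -0.0191, "z": 0, "twist": 0.061, "jaw": 1}, {"x": 0.0325, "y": -0.021, "z": 0, "twist": 0.07, "jaw": 1}])

```text
t: 6.9
position: [0.5166, -0.1205, 0.0386]
tcp_rot: [[-0.152, 0.988, -0.0], [0.988, 0.152, -0.0], [-0.0, -0.0, -1.0]]
wrist_force: [1.6, -1.4, 2.2]
grip_width: 0.0006
gripper_force: 1.5
```

```bash
python3 -c "
from geo import *
print(arc(-41,.0382))"
```

```text
(np.float64(0.5169739982598945), np.float64(-0.12075649031129615), 0.0382, 8.809999999999999)
```

On track. Continuing.

Call:
play_rows(rows=[{"x": 0.0043, "y": -0.0022, "z": 0, "twist": 0.009, "jaw": 1}, {"x": 0.0087, "y": -0.0043, "z": 0, "twist": 0.0175, "jaw": 1}, {"x": 0.0133, "y": -0.0061, "z": 0, "twist": 0.026, "jaw": 1}, {"x": 0.0178, "y": -0.0077, "z": 0, "twist": 0.035, "jaw": 1}, {"x": 0.0225, "y": -0.0092, "z": 0, "twist": 0.044, "jaw": 1}, {"x": 0.0272, "y": -0.0104, "z": 0, "twist": 0.0525, "jaw": 1}, {"x": 0.032, "y": -0.0113, "z": 0, "twist": 0.061, "jaw": 1}, {"x": 0.0368, "y": -0.0121, "z": 0, "twist": 0.07, "jaw": 1}])

```text
t: 7.7
position: [0.5026, -0.0927, 0.0386]
tcp_rot: [[-0.042, 0.999, -0.0], [0.999, 0.042, 0.0], [0.0, -0.0, -1.0]]
wrist_force: [0.7, -2.0, 3.2]
grip_width: 0.0006
gripper_force: 1.5
```

```bash
python3 -c "
from geo import *
print(arc(-20,.0382),arc(1,.038),arc(22,.038),arc(43,.038))"
```

```text
(np.float64(0.5029045372299509), np.float64(-0.09315552830917868), 0.0382, 2.51) (np.float64(0.4996608639592069), np.float64(-0.06234576653100039), 0.038, -3.79) (np.float64(0.5076738652381131), np.float64(-0.03241994745082011), 0.038, -10.09) (np.float64(0.5258791008118248), np.float64(-0.00735339134869277), 0.038, -16.39)
```

Call:
play_rows(rows=[{"x": 0.0047, "y": -0.0011, "z": 0, "twist": 0.009, "jaw": 1}, {"x": 0.0095, "y": -0.0019, "z": 0, "twist": 0.0175, "jaw": 1}, {"x": 0.0144, "y": -0.0025, "z": 0, "twist": 0.026, "jaw": 1}, {"x": 0.0192, "y": -0.003, "z": 0, "twist": 0.035, "jaw": 1}, {"x": 0.0241, "y": -0.0031, "z": 0, "twist": 0.044, "jaw": 1}, {"x": 0.0289, "y": -0.0031, "z": 0, "twist": 0.0525, "jaw": 1}, {"x": 0.0338, "y": -0.0028, "z": 0, "twist": 0.061, "jaw": 1}, {"x": 0.0387, "y": -0.0024, "z": 0, "twist": 0.07, "jaw": 1}])

```text
t: 8.5
position: [0.4994, -0.0618, 0.0386]
tcp_rot: [[0.067, 0.998, -0.0], [0.998, -0.067, 0.0], [0.0, -0.0, -1.0]]
wrist_force: [-0.4, -2.3, 3.2]
grip_width: 0.0005
gripper_force: 1.5
```

Call:
play_rows(rows=[{"x": 0.0049, "y": 0.0002, "z": 0, "twist": 0.009, "jaw": 1}, {"x": 0.0097, "y": 0.0006, "z": 0, "twist": 0.0175, "jaw": 1}, {"x": 0.0145, "y": 0.0012, "z": 0, "twist": 0.026, "jaw": 1}, {"x": 0.0193, "y": 0.002, "z": 0, "twist": 0.035, "jaw": 1}, {"x": 0.0241, "y": 0.0031, "z": 0, "twist": 0.044, "jaw": 1}, {"x": 0.0288, "y": 0.0043, "z": 0, "twist": 0.0525, "jaw": 1}, {"x": 0.0334, "y": 0.0058, "z": 0, "twist": 0.061, "jaw": 1}, {"x": 0.038, "y": 0.0075, "z": 0, "twist": 0.07, "jaw": 1}])

```text
t: 9.3
position: [0.5075, -0.0319, 0.0386]
tcp_rot: [[0.176, 0.984, -0.0], [0.984, -0.176, 0.0], [0.0, -0.0, -1.0]]
wrist_force: [-0.9, -2.3, 3.1]
grip_width: 0.0003
gripper_force: 1.5
```

Call:
play_rows(rows=[{"x": 0.0047, "y": 0.0014, "z": 0, "twist": 0.009, "jaw": 1}, {"x": 0.0093, "y": 0.003, "z": 0, "twist": 0.0175, "jaw": 1}, {"x": 0.0138, "y": 0.0048, "z": 0, "twist": 0.026, "jaw": 1}, {"x": 0.0182, "y": 0.0069, "z": 0, "twist": 0.035, "jaw": 1}, {"x": 0.0225, "y": 0.0091, "z": 0, "twist": 0.044, "jaw": 1}, {"x": 0.0267, "y": 0.0115, "z": 0, "twist": 0.0525, "jaw": 1}, {"x": 0.0309, "y": 0.0141, "z": 0, "twist": 0.061, "jaw": 1}, {"x": 0.0348, "y": 0.0169, "z": 0, "twist": 0.07, "jaw": 1}])

```text
t: 10.1
position: [0.5258, -0.0068, 0.0386]
tcp_rot: [[0.283, 0.959, -0.0], [0.959, -0.283, 0.0], [0.0, -0.0, -1.0]]
wrist_force: [-1.8, -1.7, 3.4]
grip_width: 0.0002
gripper_force: 1.5
```

Call:
play_rows(rows=[{"x": 0.0042, "y": 0.0025, "z": 0, "twist": 0.009, "jaw": 1}, {"x": 0.0082, "y": 0.0053, "z": 0, "twist": 0.0175, "jaw": 1}, {"x": 0.0121, "y": 0.0082, "z": 0, "twist": 0.026, "jaw": 1}, {"x": 0.0159, "y": 0.0112, "z": 0, "twist": 0.035, "jaw": 1}, {"x": 0.0195, "y": 0.0145, "z": 0, "twist": 0.044, "jaw": 1}, {"x": 0.023, "y": 0.0179, "z": 0, "twist": 0.0525, "jaw": 1}, {"x": 0.0263, "y": 0.0215, "z": 0, "twist": 0.061, "jaw": 1}, {"x": 0.0282, "y": 0.0238, "z": 0, "twist": 0.067, "jaw": 1}])

```text
t: 10.9
position: [0.5507, 0.0095, 0.0387]
tcp_rot: [[0.382, 0.924, 0.0], [0.924, -0.382, 0.0], [0.0, -0.0, -1.0]]
wrist_force: [-1.2, -2.3, 3.0]
grip_width: 0.0005
gripper_force: 1.5
```

I'll hold briefly at the bright end, then lift straight up.

Call:
play_rows(rows=[{"x": 0, "y": 0, "z": 0, "twist": 0, "jaw": 1}, {"x": 0, "y": 0, "z": 0, "twist": 0, "jaw": 1}, {"x": 0, "y": 0, "z": -0.03, "twist": 0, "jaw": 1}, {"x": 0, "y": 0, "z": -0.08, "twist": 0, "jaw": 1}, {"x": 0, "y": 0, "z": -0.13, "twist": 0, "jaw": 1}, {"x": 0, "y": 0, "z": -0.18, "twist": 0, "jaw": 1}, {"x": 0, "y": 0, "z": -0.2, "twist": 0, "jaw": 1}, {"x": 0, "y": 0, "z": -0.2, "twist": 0, "jaw": 1}])

```text
t: 11.7
position: [0.5524, 0.0094, 0.201]
tcp_rot: [[0.381, 0.925, 0.006], [0.925, -0.381, 0.001], [0.003, 0.006, -1.0]]
wrist_force: [0.0, 0.9, 0.2]
grip_width: 0.0003
gripper_force: 0.0
```

```bash
python3 - <<'E'
from rig import monitor,eyes
import cv2
a=eyes.read_camera("scene")["img"]
o=monitor.get_obs();print(o['t'],o['position'],o['wrist_force'],abs(o['dq']).max())
cv2.imwrite("pics/s4.png",a)
E
```

```text
11.75 [0.55118716 0.00950161 0.19926845] [-0.29014801  0.39025038  0.34098488] 2.326566008721474
```

View pics/s4.png

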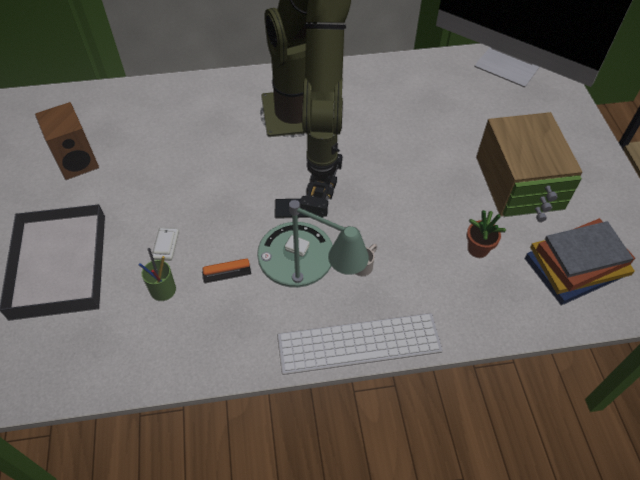

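The lamp and bystanders are where they were: base at (296,252), stapler at (227,270), cup at (365,262). The scene is brighter and the gripper hangs clear at (320,195).

```bash
python3 -c "
from rig import hand_in
print(hand_in())"
```

```text
the job is handed in; nothing more can be done
None
```

I pressed the lamp's button fully in, ran the closed fingertips lightly (about 3 N) along the whole slider to the bright end, and lifted clear. In the last picture the lamp and everything around it look unmoved; I handed the job in at 11.8 s but got no verdict back.

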